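# Load, pin and hold shut a clamshell tacking jig

## Task

Roll the tube along the top of the tacking jig into its vee nest without lifting it off the jig, swing the hinged upper half over it, then push the red-headed pin down through the brass-ringed hole until its steel collar sits flat on the upper half and the two halves are fully shut. The nest is sprung and lifts the upper half ajar when nobody pushes, so finish while you are still pushing down and holding the jig shut, ready for tacking. Leave the yellow pin, the bin, the welded grille and the hammer where they are.

Things in the scene. Friction and masses are not known exactly. Their poses are not given: they have to be found in the camera images.
- jig: fixed jig: base plate 150 x 300 x 12 mm, on it the steel lower half, 110 mm wide, flat mating face 55 mm above the bench. Origin: centre of the plate's underside; own x along hinge and nest, +y to the hinge, z up. Own y: yellow end stop (5 mm high) -120 to -114, loading face -114 to 15, nest 15 to 55. Pin hole of the lower half at x 0, y -40: 14 mm wide, 43 deep, under the upper half's hole
- hinge (a point): middle of the hinge axis (along own x), 61 mm above the bench, 70 mm from the nest's line and 105 mm from the jig's middle; axes as jig. The lower half's hinge knuckles reach 9 mm above and 9 mm beyond it
- leaf (a joint): angle of the aluminium upper half, rad: 0 shut flat on the lower half, 1.57 upright, 1.9 leaning back on its stop. Starts open; once pushed past upright it sinks shut by its own weight (0.55 kg, damped hinge, up to 2.5 s). Resting on the tube in the raised nest it reads about 0.057. Plate 100 mm wide, 12 thick, mid-plane through the hinge axis, 170 mm long plus a 17 mm black finger tab
- leaf_hole (a point): middle of the brass-ringed pin hole, on the upper half's outer (top when shut) face, 6 mm outside its mid-plane, 145 mm from the hinge axis; hole 14 mm wide, right through the 12 mm plate. Axes are the upper half's: z the outer normal (up when shut), y towards the hinge. Between hole and hinge, 46 to 94 mm from the hinge, two saddle straps arch 19 mm above the mid-plane with a window between them
- nest (a point): fixed point in the middle of the vee nest, level with the mating face, where the tube's axis lies when the halves are shut; axes as jig. The nest is a 90 degree vee, 40 mm wide at the top, on springs: with the halves ajar the tube's axis lies 4 mm above this point. Shutting the halves by a push at the pin hole takes about 9 N, then they stop hard
- tube: rust-brown steel tube, 30 mm diameter, 140 mm long, about 0.28 kg. Origin at its centre, on its axis; own x along the axis. It starts lying across the loading face, parallel to the nest, 15 mm above the face, free to roll: it rolls when pushed from behind at or below the height of its axis, and binds when pushed above it
- pin: the locating pin with the red grip, upright. Origin on its axis at the underside of the steel collar, which bears on the upper half; z up. Below: steel shank 12 mm diameter, 40 mm long, its last 9 mm tapering to 5 mm. Above: collar 30 mm wide, 5 high, then the round red grip, 24 mm diameter, up to 44 mm. About 0.12 kg. Starts parked in either hole of the pin block, collar on its top
- spare_pin: the yellow-gripped pin in the other hole of the block, same grip and collar but a shank of only 28 mm: leave it
- pin_block: fixed drilled steel block 55 x 115 x 45 mm high, origin at the centre of its underside; holes 14 mm wide at own y -28 and +28 mm
- bin: blue open bin 160 x 110 x 70 mm high with rods in it, origin at the centre of its underside: leave it
- grille: a welded grille of rust-brown bars, 160 x 100 x 27 mm high, origin at the centre of its underside: leave it
- hammer: a hammer lying on the bench, handle towards its own -x, about 26 cm long, origin under its middle: leave it
Not all that is in view belongs to the job. Several things have the shape of the pin; the one meant has the colours described above. Of the things that look like the tube, the smaller one is meant.

How it is judged (in metres and radians):
On the way, in this order (a step that is already met when the one before it is completed fails the run):
1. the tube lies in the vee nest, upper half still open (distance between tube and nest below 0.016 m and z of tube in the frame of nest below 0.0065 m and angle between the x axis of tube and the x axis of jig, either way round below 0.06 rad and value of joint leaf above 0.5 rad), for 0.2 s.
2. the upper half is down on the tube, pin not yet in it (value of joint leaf below 0.09 rad and distance between tube and nest below 0.016 m and distance between pin and leaf_hole above 0.04 m), for 0.2 s.
At the end, for the whole second after the job is handed in: Robot still pushing (over 3 N): upper half shut within 0.018 rad; tube in the nest within 3 mm of its line and 16 mm along it; red pin upright in the hole, collar within 3 mm of the upper half's face; all at rest (value of joint leaf below 0.018 rad and y of tube in the frame of nest between -0.003 and 0.003 m and z of tube in the frame of nest below 0.003 m and distance between tube and nest below 0.016 m and angle between the x axis of tube and the x axis of jig, either way round below 0.06 rad and horizontal distance between pin and leaf_hole below 0.0035 m and z of pin in the frame of leaf_hole below 0.003 m and angle between pin's own z axis and vertical below 0.1 rad and contact force between any of the fingers, the arm and anything else above 3 N and linear speed of pin below 0.02 m/s); the arm keeps its last pose, push and grip.
It fails at once if the tube is lifted off the jig (z of tube in the frame of nest above 0.028 m).
It fails at once if the yellow pin is disturbed (distance of spare_pin from where it was at the start of the episode above 0.015 m).
It fails at once if the bin is shoved (distance of bin from where it was at the start of the episode above 0.03 m).
It fails at once if the grille is shoved (distance of grille from where it was at the start of the episode above 0.03 m).
It fails at once if the hammer is shoved (distance of hammer from where it was at the start of the episode above 0.03 m).
It also fails if it takes over 64 s, if anything falls off the work surface, if the arm or the gripper's body presses on something with over 40 N, if the wrist force passes 120 N, or if a joint passes its speed limit or range.

## Robot

A 6-joint arm with a two-finger parallel gripper is mounted at the origin on the work surface. World frame = base frame: x ahead of the robot, y to its left, z up, the work surface at z = 0. Lengths are in mm, angles in degrees, forces in N, time in s.
With the tool pointing down it reaches from about 275 to 775 mm from the base axis. Payload 14.6 kg.
Tool frame: the origin (TCP) lies on the centre line of the jaws, within the pads' length; the fingertips stand 11 mm ahead of it and the grasp point (between the pads) lies 8 mm behind it (tip_reach is the distance from the TCP to the fingertips, in mm); z points along the fingers, y is the line along which they close (so a half turn about z gives the same grasp; the last joint's range is limited). The gripper opens to 85 mm and grips with 20 to 120 N. Pads are 22 mm wide; open, the fingers measure 114 mm over their backs; the gripper's body (76 mm by 85 mm) begins 54 mm behind the grasp point. The pads swing forward as they close: fully open they stand 13 mm farther back than shut.
Start: joints at [-73.642, 15.075, -2.767, 72.158, 0, 81.102], TCP at [223.993, -474.822, 242.278] pointing down, gripper open.
Joint ranges: [-151.79, 151.79], [-50.71, 97.33], [-67.44, 78.34], [-121.81, 120.89], [-77.56, 73.72], [-180, 180]. Speed limits (degrees/s): [108.29, 108.29, 147.25, 159.86, 180, 180].

## Interface

Orientations are given as [roll, pitch, yaw] about the fixed x, y, z axes, in that order (R = Rz(yaw) Ry(pitch) Rx(roll)).
In Python, from plant import * gives the robot as it stands. The module is installed in compiled form; this text tells all that it offers.
- The arm moves only by the tool send_rows, never from a script. Its argument "rows" is a list of rows, each a list of 3 entries, a list of its own where there are three numbers: the turn, a rotation vector about the tool's x, y, z in units of 6 degrees (1.0 is 6 degrees), then the shift along the tool's x, y, z in units of 40 mm (1.0 is 40 mm), then the finger opening in mm, from 0 to 85.4. A call has 1 to 12 rows; each row shifts and turns the commanded pose from where the row before left it, along the tool's axes as they then stand; what a row does not reach is not made up. A row lasts 1/12 s, in which the tool goes at most 41.7 mm and 7.16 degrees, less where a joint would pass 70% of its speed; a pose out of reach is approached as far as the arm can. A call is refused whole if a number of a shift passes 1 or a number of a turn 1, either way. A call with a gripper value outside its range is refused whole. The fingers move at their own pace and stop on an object; "squeeze" is the grip in N (left out, the last holds). Time passes only in rows, so rows that do not move let the fingers close. It gives the time, the measured TCP pose, the force, the opening and the grip force at its end, in the units of the state.
- read_state(): the state, without advancing time (a new reading comes with each control period).
- capture(name): name is "scene" or "top"; returns a dict with "pixels" (400x640x3 uint8, red, green, blue), "K" (3x3 intrinsics, pixels), "k1" (the pictures are not rectified: a ray, as slopes to the right and down, at radius r is drawn at 1 + k1 r^2 times it, then the intrinsics apply), "world_to_cam" (4x4, takes a point from world to camera coordinates). Camera axes: x right, y down, z forward; pixel columns grow to the right and rows downward; lengths in mm; the calibration is good to about 2 mm. A picture is of the moment at which its call begins. There is no depth.
- hand_in(): hands the job in; it is judged then, once.
The state is a dict: "time_s": time; "qpos": joint angles; "dq": joint speeds; "effort": joint torques, N m; "eef_pos": TCP position; "orientation": TCP orientation; "ft_force": force on the tool from outside, world axes, zero at the start; "torque": the same for the moment, N m; "finger_gap": finger opening in mm; "gripper_force": force on a finger pad.
Only numpy, scipy, OpenCV 4.12 (cv2) and the standard library are available. Lean on these libraries where they do the work, as an engineer would, in place of code of your own. Each camera call takes 0.05 s, during which the arm holds its last target. There are 200 camera calls.

## Working session

There is one attempt and no reset: what is moved stays moved. The work goes in short steps, Python scripts to look and compute and a tool call to move; the robot and the scene stay as the last step left them, time stands still between calls to the robot, and variables do not carry over. Pictures are saved under pics/ and viewed, at most 11 in all, crops included, and the job is handed in when it is done.

Besides the shell and the picture viewer there is one more tool, called after ">>>" as name([rows], argument=value, ...), one row to a line, values as JSON. send_rows: Moves the arm, as the interface text tells. Its arguments: {"type":"object","properties":{"rows":{"type":"array","items":{"type":"array"}},"squeeze":{"type":"number"}},"required":["rows"]}

```bash
mkdir -p pics; python3 - <<'E'
from plant import *
import cv2,numpy as np,pickle
for n in("scene","top"):
    c=capture(n); pickle.dump(c,open(n+".pkl","wb"))
    cv2.imwrite(f"pics/{n}0.png",cv2.resize(c["pixels"][:,:,::-1],(800,500),interpolation=cv2.INTER_CUBIC))
    print(n,c["K"],c["k1"],c["world_to_cam"])
print(read_state())
E
```

```text
scene [[456.89087906   0.         317.5971476 ]
 [  0.         456.89087906 200.87808345]
 [  0.           0.           1.        ]] -0.07369227478428671 [[ 6.99681232e-01  7.14314162e-01  1.41933892e-02 -3.57019738e+02]
 [ 5.84505351e-01 -5.60881538e-01 -5.86315099e-01 -2.88575756e+02]
 [-4.10852369e-01  4.18529783e-01 -8.09958735e-01  1.49779141e+03]
 [ 0.00000000e+00  0.00000000e+00  0.00000000e+00  1.00000000e+00]]
top [[406.62661809   0.         320.47573097]
 [  0.         406.62661809 197.17978778]
 [  0.           0.           1.        ]] -0.05287969571686265 [[-2.43714055e-02 -9.99575654e-01  1.59545168e-02 -3.35940626e+01]
 [-9.89538215e-01  2.18504879e-02 -1.42606720e-01  5.28537562e+02]
 [ 1.42197591e-01 -1.92631302e-02 -9.89650836e-01  1.19358809e+03]
 [ 0.00000000e+00  0.00000000e+00  0.00000000e+00  1.00000000e+00]]
{'time_s': 0.1, 'qpos': array([-7.36425304e+01,  1.50949035e+01, -2.79963855e+00,  7.21586706e+01,
       -6.25023484e-04,  8.11015954e+01]), 'dq': array([ 0.05418677, -0.08903707,  0.09529782,  0.03956992, -0.17410723,
        0.00044875]), 'effort': array([ 4.05730170e-03, -6.38579965e+01,  3.85061502e+01,  1.00852316e-02,
       -8.32819808e-06,  3.93398398e-05]), 'eef_pos': array([ 223.91916593, -474.59073457,  241.88707784]), 'orientation': array([-1.79947331e+02, -7.61358424e-03,  2.52558710e+01]), 'ft_force': array([ 0.12237948,  0.26443453, -0.46750533]), 'torque': array([-0.07000667,  0.00995305, -0.02111765]), 'gripper_force': 0.0, 'finger_gap': 85.50175194008773}
```

View pics/scene0.png

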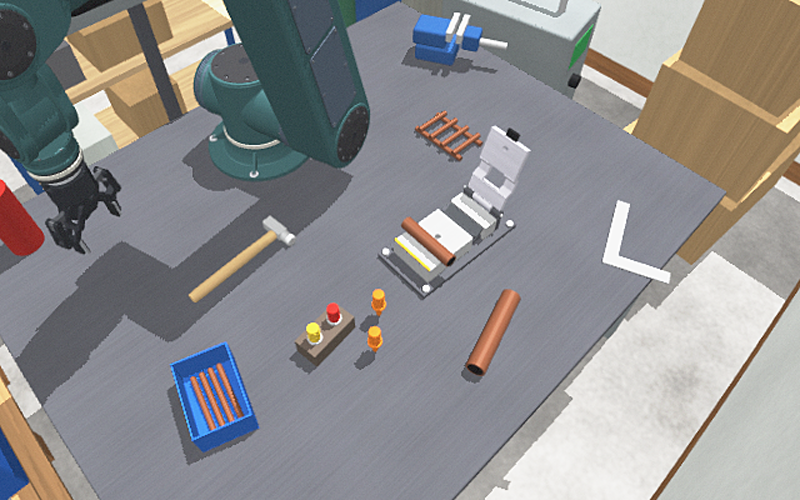

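View pics/top0.png

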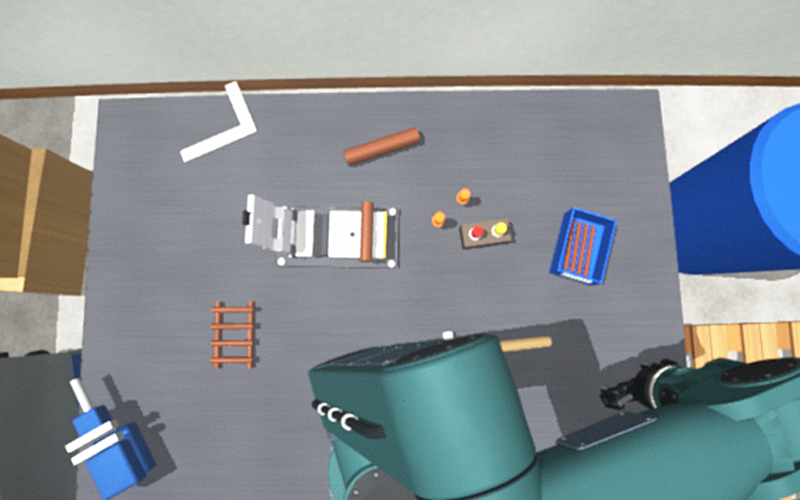

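The pictures show the jig with the small tube lying across it at top (367,230). The hinge is on the left, at world +y. Tube-like things: the tube on the jig (367,230) and the bigger loose one (383,146), so the jig's smaller one is meant. Pin-like things: red (478,232), yellow (500,229) and two orange (438,219), (464,197). The red one in the block is meant. I'll confirm this in enlarged crops.

```bash
python3 - <<'E'
import cv2,numpy as np,pickle
s=pickle.load(open("scene.pkl","rb"))["pixels"][:,:,::-1];t=pickle.load(open("top.pkl","rb"))["pixels"][:,:,::-1]
def crop(im,x,y,w,h,f): return cv2.resize(im[y:y+h,x:x+w],None,fx=f,fy=f,interpolation=cv2.INTER_CUBIC)
# scene: x 230..430,y 95..245 x4
cv2.imwrite("pics/c1.png",crop(s,235,95,200,150,4))
a=crop(t,190,145,160,75,5); b=crop(t,340,145,80,60,5);c=crop(s,230,220,80,60,5)
cv2.imwrite("pics/c2.png",np.vstack([a[:300],np.hstack([b,c])])[:600]); 
E
```

```text
(no output)
```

View pics/c1.png

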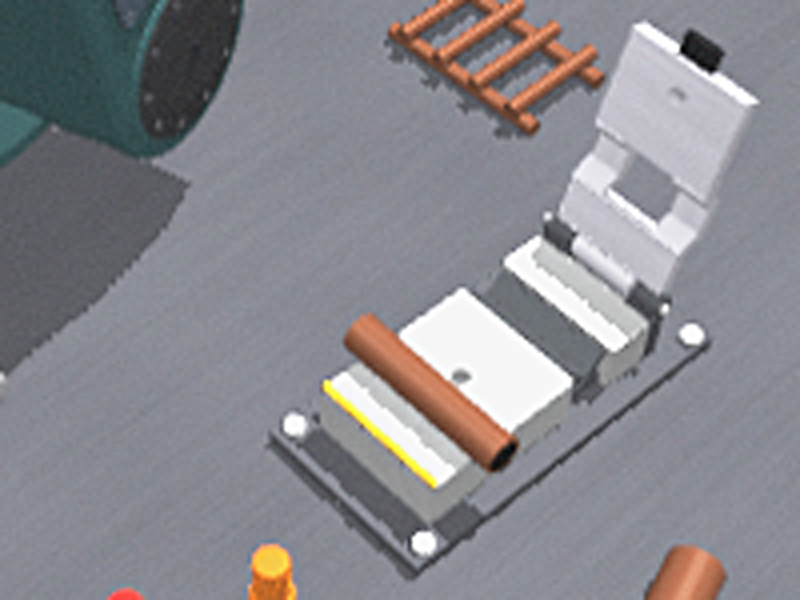

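View pics/c2.png

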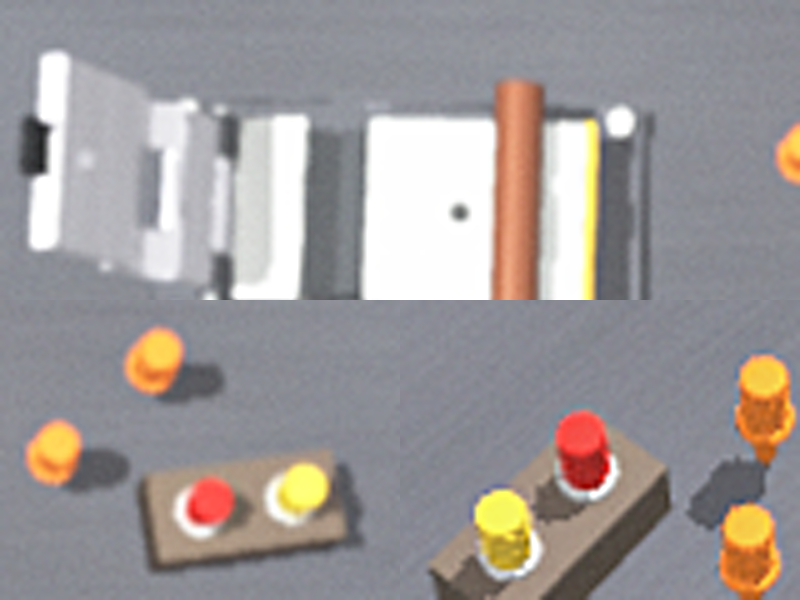

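The crops confirm that the red-gripped pin is the block's inner one, at c2 (211,501) and scene crop (582,427). The tube lies across the face, with its near end at c1 (499,450). Next I fit the poses.

```bash
cat > h.py <<'E'
import numpy as np,pickle
from scipy.optimize import least_squares
def proj(c,P):
    P=np.atleast_2d(P); M=c["world_to_cam"]; q=P@M[:3,:3].T+M[:3,3]; s=q[:,:2]/q[:,2:]
    s=s*(1+c["k1"]*(s**2).sum(1,keepdims=True)); K=c["K"]
    return s*[K[0,0],K[1,1]]+[K[0,2],K[1,2]]
def solve(obs,f,x0):  # obs: (cam,pix,arg)
    r=least_squares(lambda p:np.concatenate([proj(c,f(p,a))[0]-u for c,u,a in obs]),x0,x_scale=[100]*2+[1]*(len(x0)-2))
    return r.x,r.fun.reshape(-1,2)
def fr(p,a):
    a=np.asarray(a,float); c,s=np.cos(p[2]),np.sin(p[2]); return np.array([p[0]+c*a[0]-s*a[1],p[1]+s*a[0]+c*a[1],a[2]])
def inv(p,w): 
    c,s=np.cos(p[2]),np.sin(p[2]); d=np.array(w[:2])-p[:2]; return np.array([c*d[0]+s*d[1],-s*d[0]+c*d[1]])
E
cat > m.py <<'E'
from h import *
S=pickle.load(open("scene.pkl","rb"));T=pickle.load(open("top.pkl","rb"))
g=lambda x,y,ox,oy,f:np.array([ox+(x+.5)/f-.5,oy+(y+.5)/f-.5])
c1=lambda x,y:g(x,y,235,95,4); c2=lambda x,y:g(x,y,190,145,5); c3=lambda x,y:g(x,y-300,340,145,5); c4=lambda x,y:g(x-400,y-300,230,220,5)
J=[(S,c1(461,376),(0,-40,55)),(T,c2(460,212),(0,-40,55)),(S,c1(466,288),(-55,15,55)),(S,c1(572,380),(55,15,55)),
(S,c1(411,574),(75,-150,10)),(S,c1(271,437),(-75,-150,10)),(S,c1(710,342),(75,150,10)),(T,c2(367,118),(55,15,55)),(T,c2(595,120),(55,-118.5,60))]
p,r=solve(J,fr,[550,100,0.]); print("jig",p,np.degrees(p[2])); print(r.round(1))
Z=lambda z:(lambda p,a:np.array([p[0],p[1],z]))
for n,o in dict(red=[(S,c4(582,427),0),(T,c3(211,501-5),0)],yel=[(S,c4(503,508),0),(T,c3(305,485),0)]).items():
    q,r=solve(o,Z(89),[500,-200]); print(n,q,r.round(1).tolist())
# tube: end centres z=70
for n,o in dict(e1=[(S,c1(500,450),0)],e2=[(S,c1(361,329),0)],t1=[(T,c2(519,84),0)]).items():
    q,r=solve(o,Z(70),[500,0]); print(n,q,inv(p,q))
pickle.dump(p,open("jig.pkl","wb"))
for n,u in dict(tabS=c1(702,50)).items():
    for th in(1.7,1.8,1.9,2.0):
        d=178*np.cos(th);w=fr(p,(0,105-d,61+178*np.sin(th)));print(th,proj(S,w)[0]-u)
print("leafhole 1.9",fr(p,(0,0,0)))
E
python3 m.py
```

```text
jig [ 5.62815575e+02  1.11532143e+02 -4.85167720e-02] -2.779806272522775
[[-0.4  0.2]
 [-0.5 -0.8]
 [-1.2  0.5]
 [ 0.1  0.8]
 [ 0.7 -0.5]
 [-1.  -0.9]
 [ 0.6 -0.4]
 [ 0.6 -0.4]
 [-0.8  0. ]]
red [ 555.32284911 -222.45074832] [[-0.5, 0.7], [-1.0, 0.2]]
yel [ 561.97227522 -278.17038573] [[-0.7, 0.4], [-1.0, -0.2]]
e1 [628.11115481  37.64680934] [ 68.80201799 -70.63170428]
e2 [492.85645766  43.69131864] [-66.58666895 -71.15385481]
t1 [632.75588079  32.98034227] [ 73.66759159 -75.06742156]
1.7 [-8.97616716  4.75739376]
1.8 [-4.66982571  2.64602413]
1.9 [-0.65296188  1.13262358]
2.0 [3.03191887 0.21934809]
leafhole 1.9 [562.81557475 111.53214316   0.        ]
```

>>> send_rows([
  [[0,0,-1],[0,0,0],85],
  [[0,0,-1],[0,0,0],85],
  [[0,0,-1],[0,0,0],85],
  [[0,0,-1],[0,0,0],85],
  [[0,0,-1],[0,0,0],85],
  [[0,0,-1],[0,0,0],85],
  [[0,0,-1],[0,0,0],85],
  [[0,0,-1],[0,0,0],85],
  [[0,0,-1],[0,0,0],85],
  [[0,0,-1],[0,0,0],85],
  [[0,0,-0.32],[0,0,0],85],
])

```text
time_s: 1.02
eef_pos: [224.0, -474.7, 242.0]
orientation: [-180.0, -0.0, 87.5]
ft_force: [0.4, -0.3, 0.7]
finger_gap: 85.0
gripper_force: 0.0
```

>>> send_rows([
  [[0,0,0],[0.69,0.43,0],85],
  [[0,0,0],[0.69,0.43,0],85],
  [[0,0,0],[0.69,0.43,0],85],
  [[0,0,0],[0.69,0.43,0],85],
  [[0,0,0],[0.69,0.43,0],85],
  [[0,0,0],[0.69,0.43,0],85],
  [[0,0,0],[0.69,0.43,0],85],
  [[0,0,0],[0.69,0.43,0],85],
  [[0,0,0],[0.69,0.43,0],85],
  [[0,0,0],[0.69,0.43,0],85],
  [[0,0,0],[0.69,0.43,0],85],
  [[0,0,0],[0.69,0.43,0],85],
])

```text
time_s: 2.02
eef_pos: [447.0, -152.6, 242.2]
orientation: [-180.0, -0.0, 87.2]
ft_force: [1.3, -1.2, -0.7]
finger_gap: 84.9
gripper_force: 0.0
```

>>> send_rows([
  [[0,0,0],[0.68,0.43,0],85],
  [[0,0,0],[0.68,0.43,0],85],
  [[0,0,0],[0.68,0.43,0],85],
  [[0,0,0],[0.68,0.43,0],85],
  [[0,0,0],[0.68,0.43,0],85],
  [[0,0,0],[0.68,0.43,0],85],
  [[0,0,0],[0,0,0.9],85],
  [[0,0,0],[0,0,0.9],85],
  [[0,0,0],[0,0,0.9],85],
  [[0,0,0],[0,0,0.9],85],
  [[0,0,0],[0,0,0.2],85],
  [[0,0,0],[0,0,0],85],
])

```text
time_s: 3.02
eef_pos: [556.1, 3.9, 88.5]
orientation: [-179.7, -0.0, 87.2]
ft_force: [-0.7, 0.7, 1.3]
finger_gap: 85.2
gripper_force: 0.0
```

```bash
python3 - <<'E'
from plant import *
import cv2,numpy as np
a=capture("scene")["pixels"][95:245,235:435,::-1];
cv2.imwrite("pics/c3.png",cv2.resize(a,None,fx=4,fy=4,interpolation=cv2.INTER_CUBIC))
from h import *;s=read_state();c=capture("scene");print(s["eef_pos"],inv(pickle.load(open("jig.pkl","rb")),s["eef_pos"]))
J=pickle.load(open("jig.pkl","rb"))
for y,z in((0,0),):
  print("TCP±50 at z-11,z+2 in crop px",[((proj(c,s["eef_pos"]+np.array([dx,0,dz]))[0]-[235,95])*4).round().tolist() for dx in(-50,50) for dz in(-11,2)])
E
```

```text
[557.36863035   3.71511418  90.58279442] [  -0.21165265 -107.95432435]
TCP±50 at z-11,z+2 in crop px [[333.0, 363.0], [333.0, 351.0], [441.0, 451.0], [442.0, 439.0]]
```

View pics/c3.png

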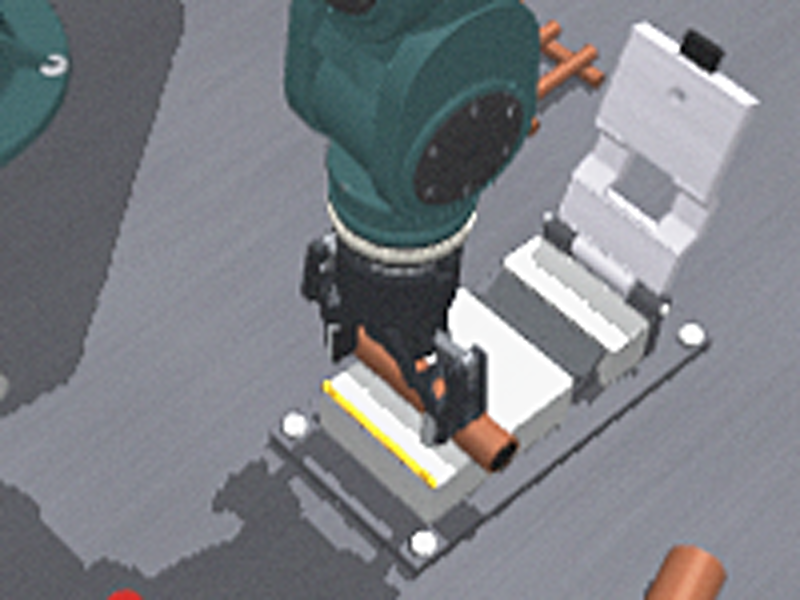

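>>> send_rows([
  [[0,0,0],[0.1,0,0.1],85],
  [[0,0,0],[0,0,0.1],85],
  [[0,0,0],[0,0,0.1],85],
  [[0,0,0],[0,0,0.1],85],
  [[0,0,0],[0,0,0.05],85],
  [[0,0,0],[0,0,0.03],85],
  [[0,0,0],[0,0,0],85],
])

```text
time_s: 3.7
eef_pos: [557.6, 7.7, 70.8]
orientation: [-180.0, -0.0, 87.2]
ft_force: [0.4, 0.2, -0.0]
finger_gap: 85.0
gripper_force: 0.0
```

>>> send_rows([
  [[0,0,0],[0,0,0.05],85],
  [[0,0,0],[0,0,0.03],85],
  [[0,0,0],[0,0,0],85],
])

```text
time_s: 3.95
eef_pos: [557.7, 7.7, 67.7]
orientation: [-180.0, -0.0, 87.2]
ft_force: [0.3, -0.3, -1.0]
finger_gap: 84.9
gripper_force: 0.0
```

>>> send_rows([
  [[0,0,0],[0,0,0.05],85],
  [[0,0,0],[0,0,0.05],85],
  [[0,0,0],[0,0,0],85],
])

```text
time_s: 4.2
eef_pos: [557.6, 7.7, 63.5]
orientation: [-180.0, -0.0, 87.2]
ft_force: [-0.8, 0.0, -0.5]
finger_gap: 84.8
gripper_force: 0.0
```

>>> send_rows([
  [[0,0,0],[0.08,0,0],85],
  [[0,0,0],[0.08,0,0],85],
  [[0,0,0],[0.08,0,0],85],
  [[0,0,0],[0.08,0,0],85],
  [[0,0,0],[0.08,0,0],85],
  [[0,0,0],[0.08,0,0],85],
  [[0,0,0],[0.08,0,0],85],
  [[0,0,0],[0.08,0,0],85],
  [[0,0,0],[0.08,0,0],85],
  [[0,0,0],[0.08,0,0],85],
  [[0,0,0],[0.08,0,0],85],
  [[0,0,0],[0.08,0,0],85],
])

```text
time_s: 5.2
eef_pos: [559.7, 46.4, 63.9]
orientation: [-180.0, -0.0, 87.2]
ft_force: [-0.4, -0.4, 0.0]
finger_gap: 84.9
gripper_force: 0.2
```

```bash
python3 - <<'E'
from plant import *
import cv2
from h import *
a,b=capture("scene")["pixels"],capture("top")["pixels"]
f=lambda im,x,y,w,h:cv2.resize(im[y:y+h,x:x+w,::-1],None,fx=4,fy=4,interpolation=cv2.INTER_CUBIC)
cv2.imwrite("pics/c4.png",np.hstack([f(a,300,110,120,120),f(b,200,140,80,120)]))
s=read_state();print(s["eef_pos"],inv(pickle.load(open("jig.pkl","rb")),s["eef_pos"]),s["ft_force"])
E
```

```text
[559.6433909   46.54589482  63.84047831] [-1.67649094e-02 -6.50636223e+01] [-0.84325085 -1.50544186 -0.02771812]
```

View pics/c4.png

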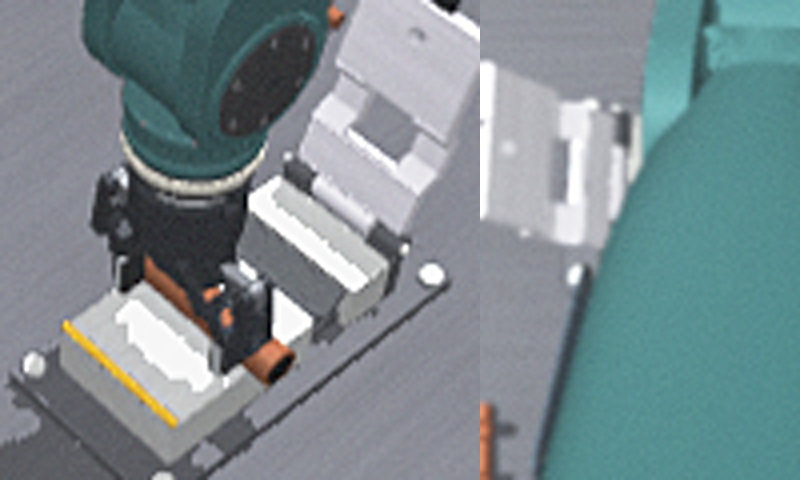

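The tube is rolling square ahead of the fingers, with its end at crop (275,365). I'll keep pushing.

>>> send_rows([
  [[0,0,0],[0.1,0,0],85],
  [[0,0,0],[0.1,0,0],85],
  [[0,0,0],[0.1,0,0],85],
  [[0,0,0],[0.1,0,0],85],
  [[0,0,0],[0.1,0,0],85],
  [[0,0,0],[0.1,0,0],85],
  [[0,0,0],[0.1,0,0],85],
  [[0,0,0],[0.1,0,0],85],
  [[0,0,0],[0.08,0,0],85],
  [[0,0,0],[0.06,0,0],85],
  [[0,0,0],[0.05,0,0],85],
  [[0,0,0],[0.05,0,0],85],
])

```text
time_s: 6.3
eef_pos: [561.7, 87.8, 63.9]
orientation: [-180.0, 0.0, 87.2]
ft_force: [-0.4, -1.5, 1.5]
finger_gap: 85.0
gripper_force: 0.4
```

>>> send_rows([
  [[0,0,0],[0.06,0,0],85],
  [[0,0,0],[0.06,0,0],85],
  [[0,0,0],[0.06,0,0],85],
  [[0,0,0],[0.06,0,0],85],
  [[0,0,0],[0.06,0,0],85],
  [[0,0,0],[0.06,0,0],85],
  [[0,0,0],[0.06,0,0],85],
  [[0,0,0],[0,0,0],85],
])

```text
time_s: 6.97
eef_pos: [562.5, 104.8, 63.9]
orientation: [-180.0, -0.0, 87.2]
ft_force: [0.0, 0.2, -0.4]
finger_gap: 85.1
gripper_force: 0.0
```

```bash
python3 - <<'E'
from plant import *
import cv2
from h import *
c=capture("scene");a=c["pixels"];pickle.dump(c,open("s2.pkl","wb"))
f=lambda im,x,y,w,h:cv2.resize(im[y:y+h,x:x+w,::-1],None,fx=6,fy=6,interpolation=cv2.INTER_CUBIC)
cv2.imwrite("pics/c5.png",f(a,310,125,120,100))
s=read_state();J=pickle.load(open("jig.pkl","rb"));print(s["eef_pos"],inv(J,s["eef_pos"]),s["ft_force"])
for y,z in((15,70),(20,65),(35,59)): print(y,((proj(c,[fr(J,(68*k,y,z)) for k in(1,-1)])-[310,125])*6).round())
E
```

```text
[562.50684864 104.6518532   63.82575021] [ 0.02531568 -6.88716639] [ 0.71959017 -0.11956507 -0.1160768 ]
15 [[431. 389.]
 [223. 216.]]
20 [[438. 390.]
 [229. 218.]]
35 [[458. 381.]
 [251. 211.]]
```

View pics/c5.png

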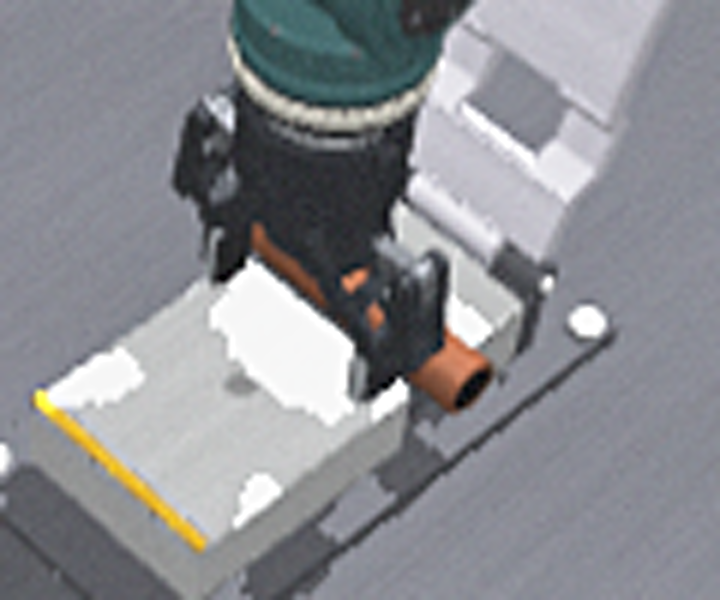

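The tube has dropped into the nest, with its end at crop (472,385). The leaf is still open, so I go behind it next.

>>> send_rows([
  [[0,0,0],[-0.2,0,0],85],
  [[0,0,0],[0,0,-0.5],85],
  [[0,0,0],[0,0,-0.9],0],
  [[0,0,0],[0,0,-0.9],0],
  [[0,0,0],[0,0,-0.9],0],
  [[0,0,0],[0,0,-0.9],0],
  [[0,0,0],[0,0,-0.9],0],
  [[0,0,0],[0,0,-0.7],0],
  [[0,0,0],[0.7,0,0],0],
  [[0,0,0],[0.8,0,0],0],
  [[0,0,0],[0.8,0,0],0],
  [[0,0,0],[0.8,0,0],0],
])

```text
time_s: 8.02
eef_pos: [568.4, 220.8, 292.1]
orientation: [180.0, -0.0, 87.1]
ft_force: [-0.3, 0.3, 0.0]
finger_gap: 0.0
gripper_force: 0.0
```

>>> send_rows([
  [[0,0,0],[0.8,0,0],0],
  [[0,0,0],[0.8,0,0],0],
  [[0,0,0],[0.8,0,0],0],
  [[0,0,0],[0,0,0],0],
])

```text
time_s: 8.35
eef_pos: [572.7, 320.1, 290.8]
orientation: [-179.9, -0.0, 87.4]
ft_force: [-0.5, 0.1, -0.5]
finger_gap: 0.0
gripper_force: 0.0
```

>>> send_rows([
  [[0,0,0],[0,0,0.63],0],
  [[0,0,0],[0,0,0.63],0],
  [[0,0,0],[0,0,0.61],0],
  [[0,0,0],[-0.2,0,0],0],
  [[0,0,0],[-0.2,0,0],0],
  [[0,0,0],[-0.15,0,0],0],
  [[0,0,0],[-0.15,0,0],0],
  [[0,0,0],[-0.15,0,0],0],
  [[0,0,0],[-0.2,0,0],0],
  [[0,0,0],[-0.2,0,0],0],
  [[0,0,0],[-0.2,0,0],0],
])

```text
time_s: 9.27
eef_pos: [570.4, 257.5, 217.8]
orientation: [179.9, -0.0, 87.2]
ft_force: [-2.3, 5.7, 21.0]
finger_gap: 0.0
gripper_force: 1.3
```

>>> send_rows([
  [[0,0,0],[-0.2,0,0],0],
  [[0,0,0],[-0.2,0,0],0],
  [[0,0,0],[-0.2,0,0],0],
  [[0,0,0],[-0.2,0,0],0],
  [[0,0,0],[-0.2,0,0],0],
  [[0,0,0],[-0.2,0,0],0],
  [[0,0,0],[-0.2,0,0],0],
  [[0,0,0],[-0.1,0,0],0],
])

```text
time_s: 9.93
eef_pos: [566.9, 197.0, 216.7]
orientation: [-179.9, 0.0, 87.1]
ft_force: [0.4, 0.1, -0.3]
finger_gap: -0.1
gripper_force: 0.3
```

>>> send_rows([
  [[0,0,0],[0,0,-0.95],0],
  [[0,0,0],[0,0,-0.9],0],
  [[0,0,0],[-0.7,0.02,0],50],
  [[0,0,0],[-0.8,0.02,0],50],
  [[0,0,0],[-0.8,0.02,0],50],
  [[0,0,0],[-0.8,0.02,0],50],
  [[0,0,0],[-0.8,0.02,0],50],
  [[0,0,0],[-0.8,0.02,0],50],
  [[0,0,0],[-0.8,0.02,0],50],
  [[0,0,0],[-0.8,0.02,0],50],
  [[0,0,0],[-0.8,0.02,0],50],
  [[0,0,0],[-0.8,0.02,0],50],
])

```text
time_s: 10.93
eef_pos: [559.0, -119.5, 290.9]
orientation: [-180.0, 0.0, 87.2]
ft_force: [0.1, -0.0, 0.6]
finger_gap: 49.7
gripper_force: 0.0
```

>>> send_rows([
  [[0,0,0],[-0.8,0.01,0],50],
  [[0,0,0],[-0.8,0.01,0],50],
  [[0,0,0],[-0.8,0,0],50],
  [[0,0,0],[0,0,0],50],
  [[0,0,0],[0,0,0],50],
])

```text
time_s: 11.35
eef_pos: [555.1, -215.3, 290.4]
orientation: [-179.9, -0.0, 87.0]
ft_force: [-0.8, 0.3, -0.1]
finger_gap: 49.6
gripper_force: 0.0
```

```bash
python3 - <<'E'
from plant import *
import cv2
from h import *
S,T=capture("scene"),capture("top");pickle.dump((S,T),open("s3.pkl","wb"))
f=lambda im,x,y,w,h,k:cv2.resize(im[y:y+h,x:x+w,::-1],None,fx=k,fy=k,interpolation=cv2.INTER_CUBIC)
J=pickle.load(open("jig.pkl","rb"))
a=f(S["pixels"],295,125,130,100,4);b=f(T["pixels"],200,130,65,100,4)
cv2.imwrite("pics/c6.png",np.hstack([a,b]))
th=.057;w=fr(J,(0,105-145*np.cos(th)-6*np.sin(th),61+145*np.sin(th)+6*np.cos(th)));print(w,(proj(S,w)[0]-[295,125]+.5)*4-.5,(proj(T,w)[0]-[200,130]+.5)*4-.5)
s=read_state();print(s["eef_pos"],s["orientation"],s["finger_gap"])
E
```

```text
[560.87050856  71.47301048  75.25078087] [221.22208072 238.5932792 ] [323.88897018 221.84479609]
[ 555.4150782  -213.31204543  290.90375975] [-1.79964153e+02 -1.93415674e-02  8.71699670e+01] 49.77810220264078
```

View pics/c6.png

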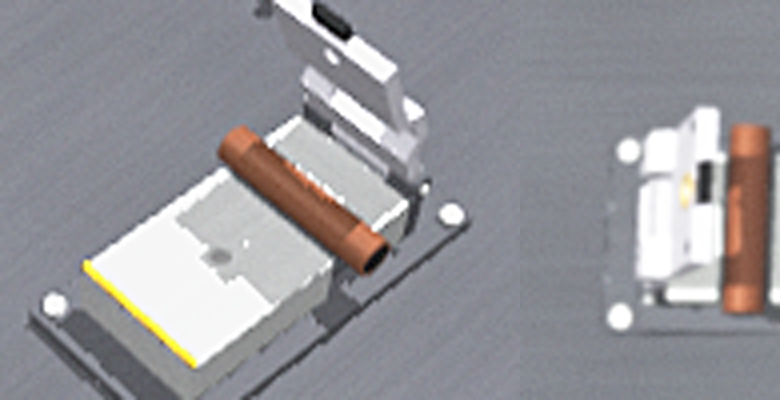

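The leaf is past upright at about 1.4 rad and sinking, and the tube sits in the nest. Meanwhile I'll grasp the pin.

>>> send_rows([
  [[0,0,0],[-0.23,0,0],50],
  [[0,0,0],[0,0,0.9],50],
  [[0,0,0],[0,0,0.9],50],
  [[0,0,0],[0,0,0.9],50],
  [[0,0,0],[0,0,0.9],50],
  [[0,0,0],[0,0,0.9],50],
  [[0,0,0],[0,0,0.5],50],
  [[0,0,0],[0,0,0.4],50],
  [[0,0,0],[0,0,0.2],50],
  [[0,0,0],[0,0,0],50],
  [[0,0,0],[0,0,0],50],
])

```text
time_s: 12.37
eef_pos: [555.5, -222.7, 67.7]
orientation: [180.0, 0.0, 87.2]
ft_force: [0.2, 0.1, 0.7]
finger_gap: 50.0
gripper_force: 0.0
```

```bash
python3 - <<'E'
from plant import *
import cv2
from h import *
S,T=capture("scene"),capture("top")
f=lambda im,x,y,w,h,k:cv2.resize(im[y:y+h,x:x+w,::-1],None,fx=k,fy=k,interpolation=cv2.INTER_CUBIC)
a=f(S["pixels"],235,105,190,150,4);cv2.imwrite("pics/c7.png",a)
s=read_state();print(s["time_s"],s["eef_pos"],s["ft_force"])
E
```

```text
12.4667 [ 555.91162369 -223.06433945   68.37707751] [0.11734873 0.52874323 0.42529041]
```

View pics/c7.png

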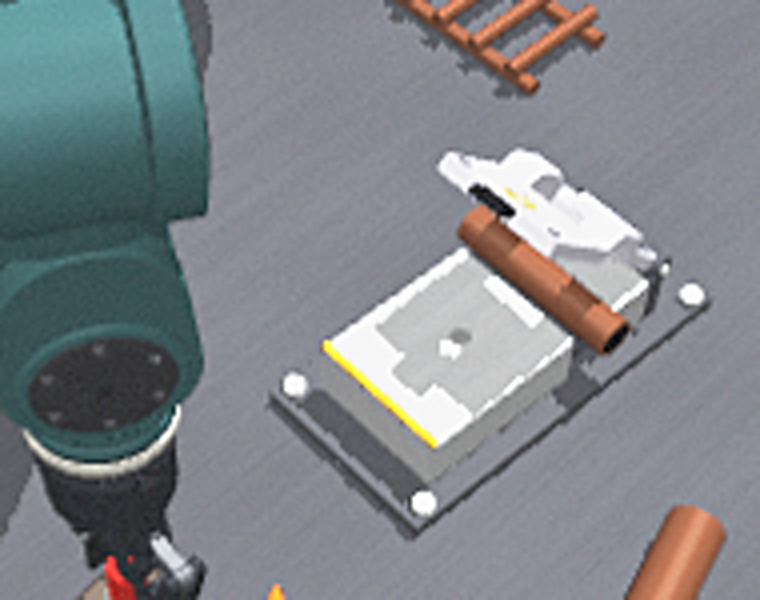

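The leaf is now about halfway down and the red pin stands between the fingers. Closing on it.

>>> send_rows([
  [[0,0,0],[0,0,0],15],
  [[0,0,0],[0,0,0],15],
  [[0,0,0],[0,0,0],15],
  [[0,0,0],[0,0,0],15],
  [[0,0,0],[0,0,0],15],
  [[0,0,0],[0,0,0],15],
], squeeze=70)

```text
time_s: 12.97
eef_pos: [555.6, -223.1, 68.1]
orientation: [179.9, 0.0, 87.2]
ft_force: [-1.2, 1.0, 7.6]
finger_gap: 22.6
gripper_force: 68.2
```

>>> send_rows([
  [[0,0,0],[0,0,-0.3],15],
  [[0,0,0],[0,0,-0.6],15],
  [[0,0,0],[0,0,-0.9],15],
  [[0,0,0],[0,0,-0.7],15],
  [[0,0,0],[0,0,0],15],
  [[0,0,0],[0,0,0],15],
])

```text
time_s: 13.47
eef_pos: [555.9, -223.2, 168.6]
orientation: [179.8, 0.1, 87.2]
ft_force: [-0.9, 0.5, -1.4]
finger_gap: 22.5
gripper_force: 69.5
```

```bash
cat > see.py <<'E'
from plant import *
import cv2,sys
from h import *
J=pickle.load(open("jig.pkl","rb"))
S,T=capture("scene"),capture("top");pickle.dump((S,T),open("s4.pkl","wb"))
def cen(c,guess,rad,lo,hi):
    h=cv2.cvtColor(c["pixels"],cv2.COLOR_RGB2HSV); m=cv2.inRange(h,lo,hi)|(cv2.inRange(h,(170,lo[1],lo[2]),(180,255,255)) if lo[0]==0 else 0)
    y,x=np.nonzero(m); k=np.hypot(x-guess[0],y-guess[1])<rad
    return (np.array([x[k].mean(),y[k].mean()]) if k.any() else None),k.sum()
th=.057;w=fr(J,(0,105-145*np.cos(th)-6*np.sin(th),61+145*np.sin(th)+6*np.cos(th)))
o=[]
for n,c in(("S",S),("T",T)):
    g=proj(c,w)[0]; u,k=cen(c,g,8,(12,60,60),(32,255,255)); print("ring",n,g.round(1),u,k)
    if u is not None:o.append((c,u,0))
if o: q,r=solve(o,lambda p,a:np.array([p[0],p[1],w[2]]),w[:2]); print("hole pred",w,"meas",q,r.round(1).tolist())
s=read_state();print(s["time_s"],s["eef_pos"],s["finger_gap"],s["gripper_force"],s["ft_force"])
for n,c in(("S",S),("T",T)):
    g=proj(c,s["eef_pos"]+[0,0,15])[0];print("red",n,g,cen(c,g,25,(0,120,90),(6,255,255)))
E
python3 see.py
```

```text
ring S [349.9 184.3] [350.8  184.35] 20
ring T [280.6 185.1] [280.63636364 185.81818182] 11
hole pred [560.87050856  71.47301048  75.25078087] meas [560.79728838  72.37430399] [[-0.7, -0.3], [-0.3, -0.7]]
13.5667 [ 554.8428829  -222.65504651  166.35540322] 22.39529740782609 69.47269320487976 [ 0.06162309  0.63114269 -0.70443132]
red S [262.08459771 224.93234963] (array([259.58490566, 229.1509434 ]), np.int64(53))
red T [386.46265525 178.22474456] (array([371., 162.]), np.int64(1))
```

>>> send_rows([
  [[0,0,0],[0.4,-0.02,0],15],
  [[0,0,0],[0.8,-0.02,0],15],
  [[0,0,0],[0.8,-0.02,0],15],
  [[0,0,0],[0.8,-0.02,0],15],
  [[0,0,0],[0.8,-0.02,0],15],
  [[0,0,0],[0.8,-0.02,0],15],
  [[0,0,0],[0.8,-0.02,0],15],
  [[0,0,0],[0.8,-0.02,0],15],
  [[0,0,0],[0.8,-0.02,0],15],
  [[0,0,0],[0.57,-0.04,0],15],
  [[0,0,0],[0,0,0.3],15],
  [[0,0,0],[0,0,0],15],
])

```text
time_s: 14.57
eef_pos: [559.3, 73.8, 152.6]
orientation: [-179.8, 0.0, 87.3]
ft_force: [-0.2, 0.2, -1.8]
finger_gap: 22.5
gripper_force: 69.4
```

```bash
python3 - <<'E'
from plant import *
import cv2
from h import *
S,T=capture("scene"),capture("top")
f=lambda im,x,y,w,h,k:cv2.resize(im[y:y+h,x:x+w,::-1],None,fx=k,fy=k,interpolation=cv2.INTER_CUBIC)
a=f(S["pixels"],315,130,75,75,8);cv2.imwrite("pics/c8.png",a)
s=read_state();e=s["eef_pos"];print(e,s["orientation"],s["finger_gap"])
g=lambda P:((proj(S,P)[0]-[315,130]+.5)*8-.5).round(1)
print("hole",g([560.8,72.2,75.25]),"tip",g(e-[0,0,63]),"collar ctr",g(e-[0,0,20.5]),"px/mm x,y",g(e-[-10,0,63])-g(e-[0,0,63]),g(e-[0,-10,63])-g(e-[0,0,63]))
E
```

```text
[560.0812557   72.22084212 154.23604579] [-1.79871430e+02  1.06532323e-02  8.71969643e+01] 22.471203260482394
hole [284.3 436.4] tip [286.2 405.8] collar ctr [295.5 324.5] px/mm x,y [21.8 16.9] [ 20.3 -16.1]
```

View pics/c8.png

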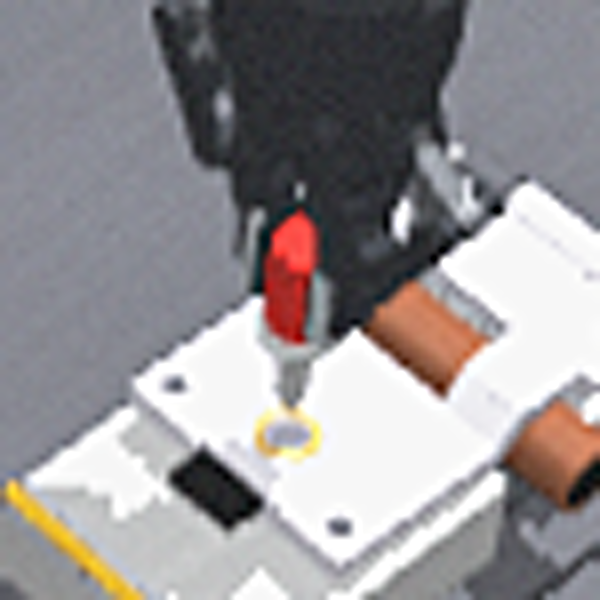

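The pin tip is at crop (290,405), directly above the ring centre at (288,436), with about +0.7 mm of x still to go. Descending.

>>> send_rows([
  [[0,0,0],[0,0.02,0.1],15],
  [[0,0,0],[0,0,0.1],15],
  [[0,0,0],[0,0,0.1],15],
  [[0,0,0],[0,0,0.1],15],
  [[0,0,0],[0,0,0.1],15],
  [[0,0,0],[0,0,0.1],15],
  [[0,0,0],[0,0,0.1],15],
  [[0,0,0],[0,0,0],15],
  [[0,0,0],[0,0,0],15],
])

```text
time_s: 15.42
eef_pos: [561.2, 72.2, 126.8]
orientation: [-179.9, -0.0, 87.2]
ft_force: [-4.0, 3.4, 0.1]
finger_gap: 22.2
gripper_force: 69.6
```

>>> send_rows([
  [[0,0,0],[0.01,-0.015,0],15],
  [[0,0,0],[0,0,0.08],15],
  [[0,0,0],[0,0,0.08],15],
  [[0,0,0],[0,0,0],15],
  [[0,0,0],[0,0,0],15],
])

```text
time_s: 15.83
eef_pos: [561.0, 72.5, 120.4]
orientation: [-180.0, -0.0, 87.2]
ft_force: [-2.6, 1.5, -0.3]
finger_gap: 22.1
gripper_force: 69.8
```

>>> send_rows([
  [[0,0,0],[0.01,-0.015,0],15],
  [[0,0,0],[0,0,0.08],15],
  [[0,0,0],[0,0,0.08],15],
  [[0,0,0],[0,0,0.08],15],
  [[0,0,0],[0,0,0.08],15],
  [[0,0,0],[0,0,0],15],
  [[0,0,0],[0,0,0],15],
])

```text
time_s: 16.42
eef_pos: [560.6, 72.7, 107.6]
orientation: [-180.0, 0.0, 87.2]
ft_force: [-0.3, 0.3, -1.0]
finger_gap: 22.3
gripper_force: 69.6
```

>>> send_rows([
  [[0,0,0],[0,0,0.08],15],
  [[0,0,0],[0,0,0.08],15],
  [[0,0,0],[0,0,0.06],15],
  [[0,0,0],[0,0,0.04],15],
  [[0,0,0],[0,0,0.04],15],
  [[0,0,0],[0,0,0],15],
  [[0,0,0],[0,0,0],15],
])

```text
time_s: 17.0
eef_pos: [560.6, 72.7, 95.9]
orientation: [180.0, 0.0, 87.2]
ft_force: [-0.3, -1.7, 1.8]
finger_gap: 21.9
gripper_force: 69.9
```

>>> send_rows([
  [[0,0,0],[0,0,0.04],15],
  [[0,0,0],[0,0,0.04],15],
  [[0,0,0],[0,0,0.03],15],
  [[0,0,0],[0,0,0.03],15],
  [[0,0,0],[0,0,0],15],
  [[0,0,0],[0,0,0],15],
  [[0,0,0],[0,0,0],15],
])

```text
time_s: 17.58
eef_pos: [560.7, 72.7, 90.4]
orientation: [180.0, 0.0, 87.2]
ft_force: [-1.3, -2.5, 5.3]
finger_gap: 22.1
gripper_force: 70.3
```

>>> send_rows([
  [[0,0,0],[0,0,0.02],15],
  [[0,0,0],[0,0,0.02],15],
  [[0,0,0],[0,0,0.02],15],
  [[0,0,0],[0,0,0],15],
  [[0,0,0],[0,0,0],15],
])

```text
time_s: 18.0
eef_pos: [560.8, 72.6, 89.9]
orientation: [179.9, 0.0, 87.2]
ft_force: [-11.7, -3.9, 34.3]
finger_gap: 22.3
gripper_force: 73.9
```

>>> send_rows([
  [[0,0,0],[0,0,0.02],15],
  [[0,0,0],[0,0,0.02],15],
  [[0,0,0],[0,0,0],15],
  [[0,0,0],[0,0,0],15],
])

```text
time_s: 18.33
eef_pos: [560.9, 72.6, 89.7]
orientation: [179.8, 0.0, 87.2]
ft_force: [-18.1, -3.8, 57.4]
finger_gap: 22.0
gripper_force: 76.3
```

>>> send_rows([
  [[0,0,0],[0,-0.015,-0.02],15],
  [[0,0,0],[0,0,-0.02],15],
  [[0,0,0],[0,0,0],15],
  [[0,0,0],[0,0,0],15],
  [[0,0,0],[0,0,0],15],
])

```text
time_s: 18.75
eef_pos: [560.8, 72.6, 89.9]
orientation: [179.8, 0.0, 87.2]
ft_force: [-7.9, -4.8, 32.7]
finger_gap: 22.3
gripper_force: 72.8
```

```bash
python3 - <<'E'
from plant import *
import cv2
from h import *
S=capture("scene");J=pickle.load(open("jig.pkl","rb"))
f=lambda im,x,y,w,h,k:cv2.resize(im[y:y+h,x:x+w,::-1],None,fx=k,fy=k,interpolation=cv2.INTER_CUBIC)
cv2.imwrite("pics/c9.png",f(S["pixels"],305,125,100,75,8))
g=lambda P:((proj(S,P)[0]-[305,125]+.5)*8-.5).round()
for th in(0,.057): print(th,"leaf corner top +x",g(fr(J,(50,105-170*np.cos(th),67+170*np.sin(th)))),"-x",g(fr(J,(-50,105-170*np.cos(th),67+170*np.sin(th)))))
s=read_state();print(s["eef_pos"],s["ft_force"],s["dq"].round(2))
E
```

```text
0 leaf corner top +x [412. 622.] -x [208. 443.]
0.057 leaf corner top +x [415. 604.] -x [210. 425.]
[560.78773803  72.59898708  89.90564363] [-8.13485208 -3.61390697 31.40304662] [-0.01  0.08 -0.04  0.04  0.1  -0.01]
```

View pics/c9.png

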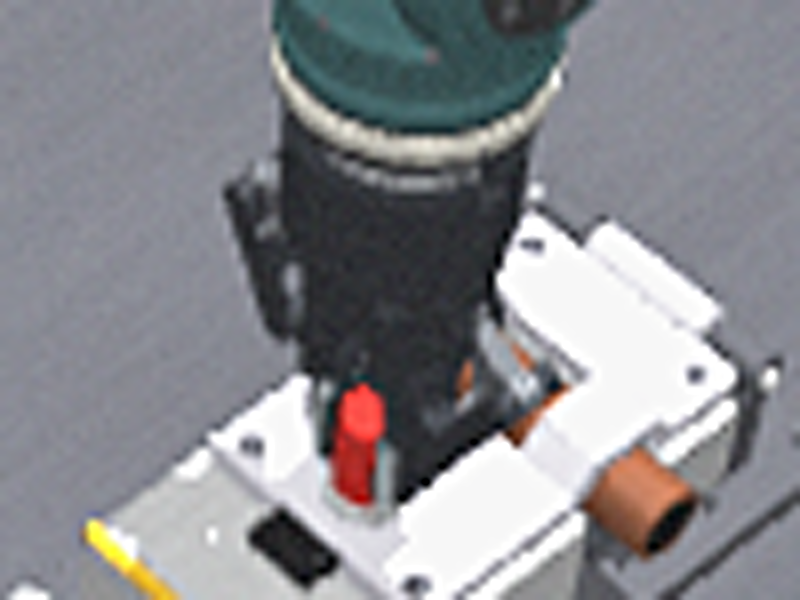

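The leaf's corner is at crop (210,440), which matches fully shut (predicted 443 shut, 425 ajar). The collar is on the plate and the arm is pushing about 32 N. Handing in.

```bash
python3 -c "
from plant import *
print(hand_in())"
```

```text
the job is handed in; nothing more can be done
None
```

I handed the job in at about 19 s: the tube is in the nest, the upper half is shut, and the red pin is seated with the arm still pushing down at about 32 N. The hand-in returned no verdict.

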